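# Spread a snap ring over the shaft end of a mill roll and hold it at the groove

### The job

A snap ring sits on the tips of the pliers that hang upright in the stand. Squeeze the two pliers handles fully together so that the ring is spread, lift the pliers out of the stand, and slide the spread ring straight down over the shaft end of the upright mill roll, gently, until it just meets the dark collar, level with the groove. Finish holding the pliers there with the handles still fully squeezed and the ring still spread; leave the lamp, tube and loupe where they are.

Things in the scene. Friction and masses are not known exactly. Their poses are not given: they have to be found in the camera images.
- snap_pliers: Upright snap-ring pliers, 153 mm tall, 0.3 kg, two green handles up, dark snap ring fixed on the tips below. Origin: on the upright axis at the ring's underside, where the shaft's middle belongs when the ring is spread; in the stand 28 mm above the bench. z up along the pliers; handles stand apart along y (left one at +y); -x is the side of the ring's gap and of the tips. They lift straight up.
- ring_gap (a point): Gap of the snap ring, 15 mm from the pliers' axis. Ring 4 mm thick; shut, its hole is 31 mm wide and will not pass the 34 mm shaft; fully spread it clears a centred shaft by 2 mm or more all round and is about 55 mm wide over its eyes. Above the spread ring 24 mm stay free for the shaft end.
- pivot_bar (a point): Middle of the pliers' square steel bar at the pivot, 72 mm above the pliers' origin: 96 mm long along x, 14 mm wide, 12 mm high. It rests in the two notches of the stand.
- handles (a point): Point midway between the handles, 124 mm above the pliers' origin: where to squeeze, along y. Each handle is 14 mm wide along x, 8 mm thick, from 98 to 153 mm above the origin. Over their backs 50 mm here and 62 mm at the tops when free; 30 mm, with flat upright backs, when fully squeezed. A centred squeeze moves the origin by 1 mm at most.
- lever_left (a joint): Turn of the left handle about the pivot: 0 free (ring shut), 0.20 rad fully squeezed against its stop (ring fully spread). Both handles and the ring move together. A spring opens them again; full squeeze takes about 6 N on each handle; a hard grip may press the stop to 0.23.
- pliers_stand: Stand fixed to the bench: wooden base 116 x 64 x 10 mm (116 along x) and two aluminium posts at x = +41 and -41 mm, 22 mm wide (44 mm at the top), 10 mm thick, 109 mm high, with open notches 15 mm wide and 15 mm deep at the top. Origin: centre of the underside; z up. A black motor hangs behind the work on the bench's right side (about 0.6 m or more ahead of the robot): come in from the near side of it.
- groove (a point): Point on the axis of the upright mill roll, fixed to the bench, at the top face of the dark collar, the lower edge of the groove, 54 mm above the bench; z up. The ring's underside belongs here, turned any way about the axis. Groove 7 mm high, 30 mm diameter. Below: collar 46 mm diameter, 4 mm thick; brass gear 78 mm diameter, 10 mm thick; barrel 60 mm; round dark wooden foot 92 mm diameter.
- shaft_end (a point): Middle of the shaft's upper end, 26 mm above the collar. From here down: a 7 mm cone widening from 25 to 34 mm diameter, then 12 mm of shaft 34 mm in diameter, then the groove.
- spirit_lamp: Glass spirit lamp, 69 mm wide, 74 mm tall, a bystander; origin at the centre of its underside.
- steel_tube: Steel tube, 120 mm long, 13 mm thick, lying on the bench, a bystander; origin under its middle.
- loupe: Black loupe, 25 x 50 x 21 mm, a bystander; origin under its middle.

How it is judged:
On the way, in this order (a step that is already met when the one before it is completed fails the run):
1. the pliers are lifted clear of the stand in the fingers, fully squeezed (z of snap_pliers in the frame of pliers_stand above 0.055 m and value of joint lever_left above 0.17 rad and contact force between the fingers and snap_pliers above 3 N), for 0.2 s.
2. the spread ring surrounds the shaft, still above the groove (horizontal distance between snap_pliers and groove below 0.005 m and z of snap_pliers in the frame of groove between 0.004 and 0.021 m and value of joint lever_left above 0.17 rad), for 0.02 s.
At the end, for the whole second after the job is handed in: Pliers held still and upright (0.1 rad) in the fingers, handles squeezed past 0.17 rad; spread ring round the shaft (axes within 4 mm), its underside at most 3 mm above the collar, pressing on the roll with under 35 N (horizontal distance between snap_pliers and groove below 0.004 m and z of snap_pliers in the frame of groove between -0.002 and 0.003 m and angle between snap_pliers's own z axis and vertical below 0.1 rad and value of joint lever_left above 0.17 rad and contact force between the fingers and snap_pliers above 3 N and contact force between snap_pliers and mill_roll below 35 N and linear speed of snap_pliers below 0.02 m/s); the arm keeps its last pose, push and grip.
It fails at once if the pliers are forced against the mill roll (over 60 N) (contact force between snap_pliers and mill_roll above 60 N).
It fails at once if the spirit lamp, the steel tube or the loupe is moved by more than 2 cm (distance of any of spirit_lamp, steel_tube, loupe from where it was at the start of the episode above 0.02 m).
It also fails if it takes over 45 s, if anything falls off the work surface, if the arm or the gripper's body presses on something with over 40 N, if the wrist force passes 120 N, or if a joint passes its speed limit or range.

### The arm

A 6-joint arm with a two-finger parallel gripper is mounted at the origin on a cart in front of the work surface, level with it; the furniture and walls round the work are solid. World frame = base frame: x ahead of the robot, y to its left, z up, the work surface at z = 0. Lengths are in m, angles in rad, forces in N, time in s.
With the tool pointing down it reaches from about 0.3 to 0.775 m from the base axis. Payload 14.6 kg.
Tool frame: the origin (TCP) lies midway between the tips of the shut fingers; the grasp point (between the pads) lies 19 mm behind it (ctrl.grip_depth is the distance from the TCP to the grasp point, in m); z points along the fingers, x is the direction in which the jaws open and shut, and the axes are right-handed (so a half turn about z gives the same grasp; the last joint's range is limited). The gripper opens to 94 mm and grips with 3 to 60 N. Pads are 16 mm wide; open, the fingers measure 119 mm over their backs; the gripper's body (75 mm by 177 mm) begins 78 mm behind the grasp point.
Start: joints at [1.09, 0.3, 1.521, -0, 1.321, -0.067], TCP at [0.221, 0.504, 0.205] pointing down, gripper open.
Joint ranges: [-3.03, 3.03], [-0.79, 2.21], [0.23, 2.52], [-1.04, 4.18], [0, 3.07], [-2.55, 2.55]. Speed limits (rad/s): [2.22, 2.22, 2.57, 3.14, 3.14, 3.14].

### API

Orientations are given as [roll, pitch, yaw] about the fixed x, y, z axes, in that order (R = Rz(yaw) Ry(pitch) Rx(roll)).
In Python, from station import ctrl gives the robot as it stands.
- The arm moves only by the tool play_rows, never from a script. Its argument "steps" is a list that holds one entry, the list of rows, each a list of 7 numbers: the shift along the tool's x, y, z in cm, then the turn, a rotation vector about the tool's x, y, z in rad, then the opening, from 0 (shut) to 1 (fully open). In form: [[[x, y, z, ax, ay, az, hand], ...]]. A call has 1 to 20 rows; each row is the pose to reach, as a shift and turn from the pose measured when the call began, along the tool's axes at that moment; what a row does not reach only later rows make up. A row lasts 1/12 s, in which the tool goes at most 41.7 mm and 7.16 degrees, less where a joint would pass 70% of its speed; a pose out of reach is approached as far as the arm can. A call with a gripper value outside its range is refused whole. The fingers move at their own pace and stop on an object; "force" is the grip in N (left out, the last holds). Time passes only in rows, so rows that repeat a pose let the fingers close. It gives the time, the measured TCP pose, the force and the opening at its end, in the units of the state.
- ctrl.get_obs(): the state, without advancing time (a new reading comes with each control period).
- ctrl.camera(name): name is "side" or "top" or "wrist"; returns a dict with "frame" (384x512x3 uint8, blue, green, red), "fovy" (degrees; the focal length in pixels is half the picture's height over the tangent of half this angle, whatever the lens; pixels are square), "cx", "cy" (the principal point, pixels), "world_to_cam" (4x4, takes a point from world to camera coordinates). Camera axes: x right, y up, looking along -z (the intrinsics and any distortion apply to the point x, -y, -z); pixel columns grow to the right and rows downward; lengths in m; the calibration is good to about 2 mm. The wrist camera is an equidistant fisheye: a pixel r from the principal point sees the ray r / f radians off the axis. A picture is of the moment at which its call begins. There is no depth.
- ctrl.hand_in(): hands the job in, once; it reports no verdict.
The state is a dict: "time_s": time; "qpos": joint angles; "joint_vel": joint speeds; "tau": joint torques, N m; "ee_pos": TCP position; "eef_rot": TCP orientation; "force": force on the tool from outside, world axes, zero at the start; "moment": the same for the moment, N m; "grip_width": finger opening in m.
Only numpy, scipy, OpenCV 4.12 (cv2) and the standard library are available. Lean on these libraries where they do the work, as an engineer would, in place of code of your own. Each camera call takes 0.05 s, during which the arm holds its last target. There are 200 camera calls.

## Working session

There is one attempt and no reset: what is moved stays moved. The work goes in short steps, Python scripts to look and compute and a tool call to move; the robot and the scene stay as the last step left them, time stands still between calls to the robot, and variables do not carry over. Pictures are saved under pics/ and viewed, about 8 in all and at most 12, crops included, and the job is handed in when it is done.

Besides the shell and the picture viewer there is one more tool, called after "Emit:" by a JSON object that holds its "name" and its "arguments", one argument or row to a line. play_rows: Moves the arm, as the interface text tells. Its arguments: {"type":"object","properties":{"steps":{"type":"array"},"force":{"type":"number"}},"required":["steps"]}

```bash
ls; mkdir -p pics; cat > h.py <<'E'
import numpy as np, cv2
from station import ctrl
def cam(n):
    c=ctrl.camera(n); c['f']=c['frame'].shape[0]/2/np.tan(np.radians(c['fovy'])/2); c['n']=n; return c
def ray(c,u,v):
    x=(u-c['cx'])/c['f']; y=(v-c['cy'])/c['f']
    if c['n']=='wrist':
        r=np.hypot(x,y); s=np.sin(r)/max(r,1e-9); d=np.array([x*s,-y*s,-np.cos(r)])
    else: d=np.array([x,-y,-1.])
    M=np.linalg.inv(c['world_to_cam']); d=M[:3,:3]@d
    return M[:3,3],d/np.linalg.norm(d)
def onz(c,u,v,z):
    o,d=ray(c,u,v); return o+d*(z-o[2])/d[2]
def proj(c,p):
    q=(c['world_to_cam']@np.r_[p,1])[:3]; x,y,z=q[0],-q[1],-q[2]
    if c['n']=='wrist':
        r=np.hypot(x,y); t=np.arctan2(r,z); k=t/max(r,1e-9)
    else: k=1/z
    return np.array([c['cx']+c['f']*x*k,c['cy']+c['f']*y*k])
def meet(a,b):
    A=np.zeros((3,3));B=np.zeros(3)
    for o,d in (a,b):
        P=np.eye(3)-np.outer(d,d);A+=P;B+=P@o
    p=np.linalg.solve(A,B); return p,[np.linalg.norm((np.eye(3)-np.outer(d,d))@(p-o)) for o,d in (a,b)]
E
python3 - <<'E'
from h import *
o=ctrl.get_obs(); print(o['time_s'],o['ee_pos'],o['eef_rot'],o['grip_width'],ctrl.grip_depth)
for n in('top','side','wrist'):
    c=cam(n); cv2.imwrite(f'pics/{n}0.png',c['frame']); print(n,c['f'],np.linalg.inv(c['world_to_cam'])[:3].round(3).tolist())
t=[cv2.imread(f'pics/{n}0.png') for n in('top','side')]
cv2.imwrite('pics/ts0.png',cv2.resize(np.vstack(t),(800,1200))[:600]); cv2.imwrite('pics/ts1.png',cv2.resize(t[1],(800,600)))
E
```

```text
pics
0.0 [0.22103124 0.5033332  0.20486998] [-3.14151515e+00  1.20427277e-03  1.15698409e+00] 0.09405538562101395 0.0188
top 406.2371957703929 [[0.13, 0.971, -0.199, 0.307], [-0.991, 0.129, -0.021, -0.138], [0.006, 0.2, 0.98, 0.949]]
side 496.89646110538 [[0.983, 0.135, -0.128, 0.357], [-0.186, 0.69, -0.699, -0.898], [-0.006, 0.711, 0.703, 0.847]]
wrist 297.3186396354542 [[0.402, -0.889, -0.22, 0.159], [0.916, 0.39, 0.097, 0.531], [-0.0, -0.24, 0.971, 0.383]]
```

View pics/ts0.png

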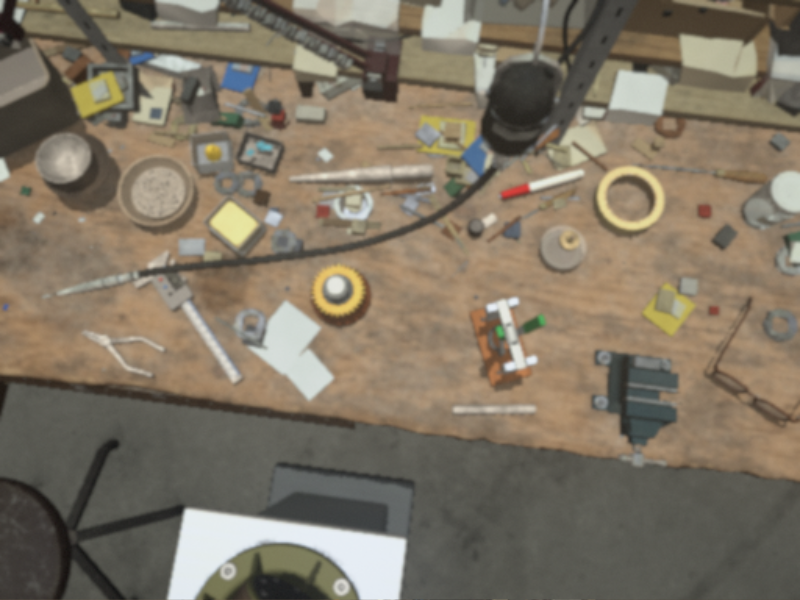

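View pics/ts1.png

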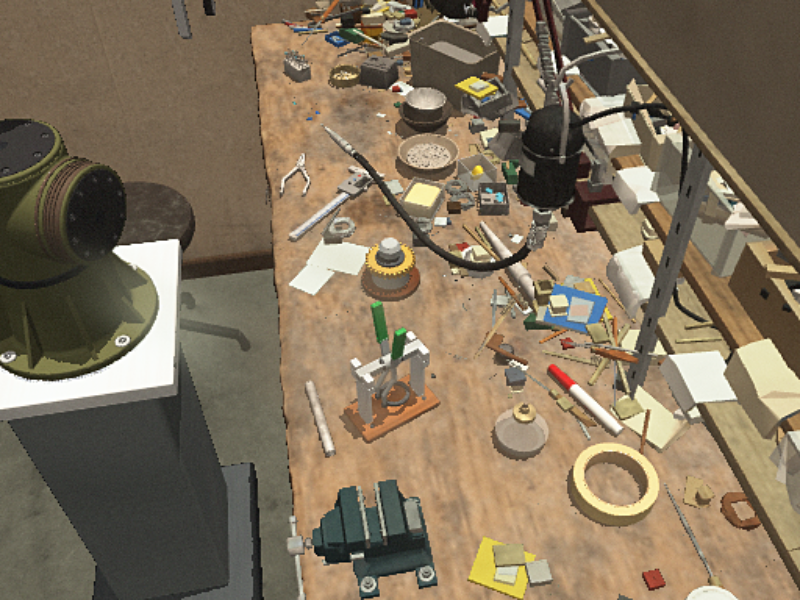

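The top view (800-wide scale) shows the roll at (338,292), the stand with the pliers at (510,335), the lamp at (563,248) and the tube at (495,409). The side view shows the green handles at (380,322) and (400,345), and the roll at (390,255). Next I'll enlarge crops and build masks.

```bash
cat > m.py <<'E'
from h import *
T,S=cam('top'),cam('side')
def mask(im,lo,hi,box):
    h=cv2.cvtColor(im,cv2.COLOR_BGR2HSV); m=cv2.inRange(h,lo,hi); k=np.zeros_like(m); x,y,X,Y=box; k[y:Y,x:X]=m[y:Y,x:X]; return k
def blobs(m,a=8):
    n,l,s,c=cv2.connectedComponentsWithStats(m); return [(s[i,4],c[i].round(2).tolist(),s[i,:4].tolist()) for i in range(1,n) if s[i,4]>=a]
if __name__=='__main__':
    t,s=T['frame'],S['frame']
    for n,im,b in(('top',t,(290,170,370,260)),('side',s,(210,180,290,290))):
        print(n,'green',blobs(mask(im,(45,90,30),(80,255,255),b)))
        print(n,'white',blobs(mask(im,(0,0,150),(180,50,255),b)))
    for n,im,b in(('top',t,(190,155,250,215)),('side',s,(225,145,275,195))):
        print(n,'brass',blobs(mask(im,(15,130,120),(30,255,255),b)))
    A=cv2.resize(t[180:260,290:360],(400,457),interpolation=2); B=cv2.resize(s[185:285,215:285],(400,571),interpolation=2)
    C=np.zeros((571,800,3),np.uint8); C[:457,:400]=A; C[:,400:]=B; cv2.imwrite('pics/crop1.png',C)
    A=cv2.resize(t[160:215,190:245],(400,400),interpolation=2); B=cv2.resize(s[143:198,222:277],(400,400),interpolation=2)
    cv2.imwrite('pics/crop2.png',np.hstack([A,B]))
E
python3 m.py
```

```text
top green [(np.int32(60), [342.65, 206.25], [336, 202, 13, 10]), (np.int32(29), [319.24, 211.79], [317, 208, 5, 9])]
top white [(np.int32(10), [360.5, 170.0], [356, 170, 10, 1]), (np.int32(510), [327.08, 213.29], [310, 190, 35, 48]), (np.int32(9), [295.0, 259.0], [291, 259, 9, 1]), (np.int32(33), [325.0, 259.0], [309, 259, 33, 1])]
side green [(np.int32(177), [242.38, 205.09], [237, 193, 11, 27]), (np.int32(131), [254.6, 219.28], [250, 210, 10, 20])]
side white [(np.int32(126), [264.73, 220.44], [258, 212, 17, 16]), (np.int32(182), [236.54, 234.53], [224, 226, 26, 19]), (np.int32(32), [210.97, 283.31], [210, 276, 4, 13])]
top brass [(np.int32(450), [216.85, 186.76], [200, 171, 35, 32])]
side brass [(np.int32(263), [249.49, 166.94], [234, 156, 32, 21])]
```

View pics/crop1.png

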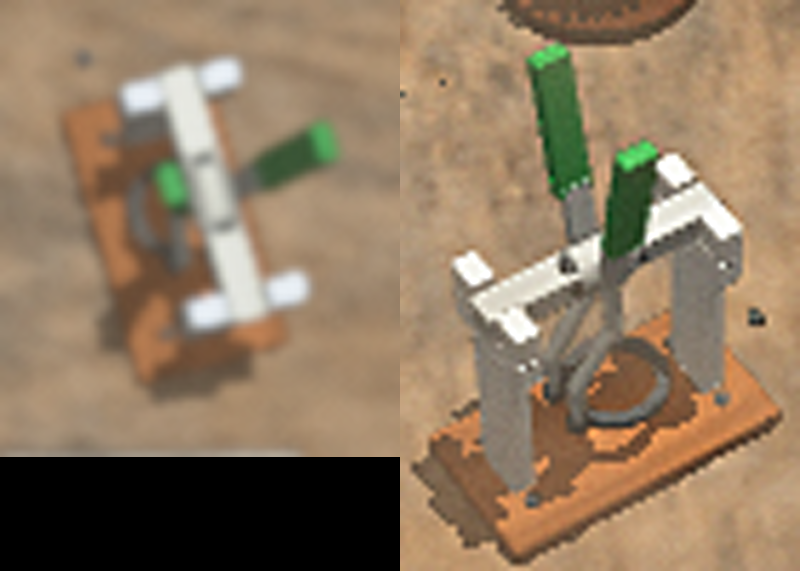

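View pics/crop2.png

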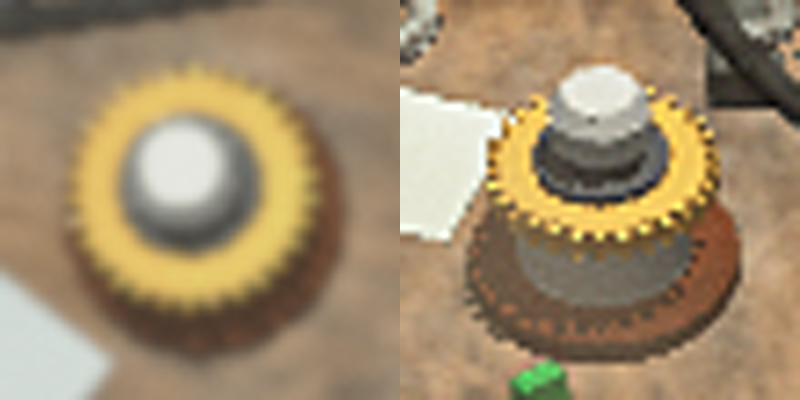

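```bash
cat > a.py <<'E'
from m import *
def t(u,v): return 290+u/5.714,180+v/5.714
def s(u,v): return 215+(u-400)/5.714,185+v/5.714
for n,a,b in(('L',t(172,183),s(548,58)),('R',t(325,140),s(637,156))):
    print(n,meet(ray(T,*a),ray(S,*b)),onz(T,*a,.181),onz(S,*b,.181))
f,n=onz(T,*t(180,72),.106),onz(T,*t(250,315),.106); print('bar top',f,n,np.linalg.norm(f-n),(f+n)/2,np.arctan2(*(f-n)[[1,0]]))
f2,n2=onz(S,*s(703,205),.106),onz(S,*s(490,306),.106); print('bar side',f2,n2,np.linalg.norm(f2-n2),(f2+n2)/2)
f,n=onz(T,*t(80,110),.01),onz(T,*t(140,380),.01)
# posts white tops
# stand base corners side: right(780,412) bottom(517,550) left(435,440)
P=[onz(S,*s(*q),.01) for q in((780,408),(515,548),(433,438))]; print(P,np.linalg.norm(P[0]-P[1]),np.linalg.norm(P[1]-P[2]),(P[0]+P[2])/2,np.arctan2(*(P[0]-P[1])[[1,0]]))
# roll
def fit(c,box,z):
    m=mask(c['frame'],(12,90,100),(32,255,255),box); ct=max(cv2.findContours(m,0,1)[0],key=cv2.contourArea)
    p=np.array([onz(c,*q,z)[:2] for q in cv2.convexHull(ct)[:,0].astype(float)]); (x,y),r=cv2.minEnclosingCircle((p*1e3).astype(np.float32)); return x,y,r
print('gear',fit(T,(190,155,250,215),.05),fit(S,(225,145,275,195),.05))
e=onz(T,190+183/7.27,160+165/7.27,.08);g=onz(S,222+(603-400)/7.27,143+90/7.27,.08); print('end',e,g)
b=blobs(mask(T['frame'],(0,0,150),(180,40,255),(200,165,235,205)));print(b,[onz(T,*q[1],.08) for q in b])
E
python3 a.py
```

```text
L (array([ 0.43320445, -0.23827014,  0.17642843]), [np.float64(0.0008844800159266993), np.float64(0.000884480015926681)]) [ 0.43156729 -0.23769555  0.181     ] [ 0.43356727 -0.24259675  0.181     ]
R (array([ 0.45440582, -0.28789452,  0.17690279]), [np.float64(0.0008569714859015745), np.float64(0.0008569714859014028)]) [ 0.4527562  -0.28710169  0.181     ] [ 0.45466964 -0.29145283  0.181     ]
bar top [ 0.48535397 -0.24615876  0.106     ] [ 0.39943131 -0.28039045  0.106     ] 0.09249060914485112 [ 0.44239264 -0.2632746   0.106     ] 0.37912728514887994
bar side [ 0.48419464 -0.25041691  0.106     ] [ 0.40484507 -0.28142878  0.106     ] 0.08519442246714619 [ 0.44451985 -0.26592284  0.106     ]
[array([ 0.5093405 , -0.27016352,  0.01      ]), array([ 0.40428091, -0.31293878,  0.01      ]), array([ 0.38185208, -0.25947685,  0.01      ])] 0.11343386648062999 0.057976118927612216 [ 0.44559629 -0.26482019  0.01      ] 0.3866569470902151
gear (471.17822265625, -11.108478546142578, 53.54603576660156) (470.03759765625, -15.39238452911377, 86.77603912353516)
end [ 0.48227746 -0.01652228  0.08      ] [ 0.4863947  -0.01687816  0.08      ]
[(np.int32(139), [214.23, 182.16], [208, 176, 13, 13])] [array([ 0.48319332, -0.01429712,  0.08      ])]
```

```bash
cat > g.py <<'E'
from h import *
from scipy.spatial.transform import Rotation as R
def go(p,yaw):
    o=ctrl.get_obs(); A=R.from_euler('xyz',o['eef_rot']); B=R.from_euler('xyz',[np.pi,0,yaw])
    print('t',o['time_s'],'ee',o['ee_pos'].round(4),'rot',o['eef_rot'].round(4),'F',o['force'].round(2),'w',round(o['grip_width'],4))
    print('row cm',(A.inv().apply(np.array(p)-o['ee_pos'])*100).round(2).tolist(),'turn',(A.inv()*B).as_rotvec().round(4).tolist())
E
python3 -c "
from g import *
go([.444,-.265,.255],-1.186)"
```

```text
t 0.35 ee [0.2211 0.5035 0.2053] rot [-3.1416e+00  2.0000e-04  1.1570e+00] F [-0.51  0.9  -0.28] w 0.0937
row cm [-61.41, 51.31, -4.96] turn [0.0002, 0.0001, 2.343]
```

Emit:
{"name": "play_rows", "arguments": {
  "steps": [
    [[0,0,-5,0,0,0,1],[0,0,-5,0,0,0,1],[-10,8.4,-5,0,0,0.4,1],[-20,16.7,-5,0,0,0.8,1],[-30,25,-5,0,0,1.2,1],[-40,33.4,-5,0,0,1.6,1],[-50,41.8,-5,0,0,2.0,1],[-61.4,51.3,-5,0,0,2.343,1],[-61.4,51.3,-5,0,0,2.343,1],[-61.4,51.3,-5,0,0,2.343,1],[-61.4,51.3,-5,0,0,2.343,1],[-61.4,51.3,-5,0,0,2.343,1],[-61.4,51.3,-5,0,0,2.343,1],[-61.4,51.3,-5,0,0,2.343,1],[-61.4,51.3,-5,0,0,2.343,1],[-61.4,51.3,-5,0,0,2.343,1],[-61.4,51.3,-5,0,0,2.343,1],[-61.4,51.3,-5,0,0,2.343,1],[-61.4,51.3,-5,0,0,2.343,1],[-61.4,51.3,-5,0,0,2.343,1]]
  ]
}}

```text
time_s: 2.02
ee_pos: [0.4301, -0.2192, 0.2558]
eef_rot: [-3.141, -0.001, -1.1]
force: [1.3, 0.6, 0.6]
grip_width: 0.0937
```

```bash
python3 -c "
from g import *
go([.444,-.265,.255],-1.186)"
```

```text
t 2.0167 ee [ 0.4301 -0.2192  0.2558] rot [-3.1412e+00 -1.0000e-03 -1.0996e+00] F [1.32 0.57 0.61] w 0.0937
row cm [4.71, 0.84, 0.09] turn [-0.0005, -0.001, 0.0864]
```

Emit:
{"name": "play_rows", "arguments": {
  "steps": [
    [[4.7,0.85,0,0,0,0.086,1],[4.7,0.85,0,0,0,0.086,1],[4.7,0.85,0,0,0,0.086,1],[4.7,0.85,0,0,0,0.086,1],[4.7,0.85,0,0,0,0.086,1]]
  ]
}}

```text
time_s: 2.43
ee_pos: [0.4438, -0.2637, 0.2562]
eef_rot: [-3.141, -0.001, -1.184]
force: [-0.1, 0.3, 0.2]
grip_width: 0.0941
```

```bash
python3 -c "
from g import *
go([.444,-.265,.255],-1.186)
c=cam('wrist'); cv2.imwrite('pics/w1r.png',c['frame']); cv2.imwrite('pics/w1.png',cv2.resize(c['frame'],(800,600),interpolation=2))
for n,p in(('origin',(.444,-.265,.028)),('bar',(.444,-.265,.106)),('L',(.4325,-.2365,.181)),('R',(.4555,-.2935,.181)),('roll',(.484,-.0155,.08))): print(n,proj(c,p)*1.5625)"
```

```text
t 2.4333 ee [ 0.4438 -0.2637  0.2562] rot [-3.1408e+00 -1.3000e-03 -1.1837e+00] F [-0.13  0.28  0.17] w 0.0941
row cm [0.12, 0.03, 0.12] turn [-0.0008, -0.0013, 0.0023]
origin [390.08908371 264.04263437]
bar [390.25379398 282.33110562]
L [336.45071244 309.66870682]
R [444.50966721 310.04342081]
roll [132.36210333 124.59510415]
```

View pics/w1.png

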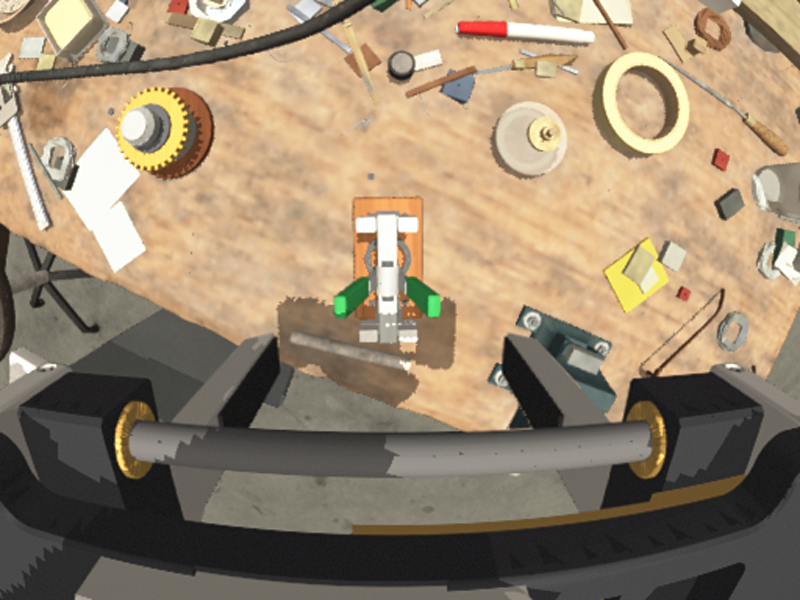

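The wrist view shows both handle tops at (340,305) and (433,304), with the bar along column 388, square to the jaws. That puts them about 2–3 mm from my estimate. I'll refine using masks.

```bash
cat > b.py <<'E'
from g import *
from m import mask,blobs
c=cam('wrist'); im=c['frame']
A=R.from_euler('xyz',ctrl.get_obs()['eef_rot']); e=ctrl.get_obs()['ee_pos']
loc=lambda p:(A.inv().apply(p-e)*1e3).round(1)
g=blobs(mask(im,(45,150,150),(80,255,255),(205,170,300,210)));print(g)
P=[onz(c,*q[1],.181) for q in g]; print(P,(P[0]+P[1])/2,np.linalg.norm(P[0]-P[1]),np.arctan2(*(P[1]-P[0])[[1,0]]))
w=blobs(mask(im,(0,0,160),(180,40,255),(225,130,275,225)),30);print(w)
m=mask(im,(0,0,170),(180,40,255),(225,130,275,225))
for v in(150,155,160,165,170,175,180): 
    x=np.where(m[v]>0)[0]
    if len(x):
        p=onz(c,(x[0]+x[-1])/2,v,.106); print(v,x[0],x[-1],p.round(4),loc(p))
b=mask(im,(15,130,120),(30,255,255),(70,50,140,115)); ct=max(cv2.findContours(b,0,1)[0],key=cv2.contourArea)
p=np.array([onz(c,*q,.05)[:2] for q in cv2.convexHull(ct)[:,0].astype(float)]);print('gear',cv2.minEnclosingCircle((p*1e3).astype(np.float32)))
s=blobs(mask(im,(0,0,170),(180,40,255),(74,60,105,105)),20);print('end',s,[onz(c,*q[1],.08) for q in s])
E
python3 b.py
```

```text
[(np.int32(98), [276.86, 195.6], [273, 189, 8, 14]), (np.int32(77), [217.35, 195.08], [214, 190, 8, 12])]
[array([ 0.45545053, -0.28631162,  0.181     ]), array([ 0.43598435, -0.23729632,  0.181     ])] [ 0.44571744 -0.26180397  0.181     ] 0.05273927997839877 1.9488390438547185
[(np.int32(1225), [247.38, 169.36], [228, 137, 39, 82]), (np.int32(94), [235.38, 214.5], [230, 211, 12, 8]), (np.int32(93), [260.55, 214.39], [255, 211, 12, 8])]
150 242 253 [ 0.4755 -0.2497  0.106 ] [ -1.6 -34.4 150.4]
155 241 253 [ 0.4701 -0.2513  0.106 ] [ -2.2 -28.8 150.4]
160 242 253 [ 0.4651 -0.2539  0.106 ] [ -1.6 -23.2 150.4]
165 242 253 [ 0.4598 -0.256   0.106 ] [ -1.6 -17.6 150.4]
170 242 254 [ 0.4548 -0.2587  0.106 ] [ -1.1 -11.9 150.4]
175 241 254 [ 0.4493 -0.2603  0.106 ] [ -1.6  -6.1 150.4]
180 241 259 [ 0.445  -0.2651  0.106 ] [  1.2  -0.4 150.4]
gear ((484.174560546875, -16.906728744506836), 39.24394607543945)
end [(np.int32(370), [87.72, 80.07], [78, 69, 21, 25]), (np.int32(59), [76.42, 99.8], [74, 91, 9, 14])] [array([ 0.48506613, -0.02044844,  0.08      ]), array([ 0.45543863, -0.01254369,  0.08      ])]
```

```bash
python3 -c "
from g import *
go([.4447,-.2635,.1335],-1.189)"
```

```text
t 2.6333 ee [ 0.444  -0.264   0.2564] rot [-3.1406e+00 -1.7000e-03 -1.1841e+00] F [-0.54  0.5   0.2 ] w 0.0942
row cm [-0.04, -0.07, 12.29] turn [-0.001, -0.0017, 0.0049]
```

Emit:
{"name": "play_rows", "arguments": {
  "steps": [
    [[0,-0.1,2,-0.001,-0.0017,0.005,1],[0,-0.1,4,-0.001,-0.0017,0.005,1],[0,-0.1,6,-0.001,-0.0017,0.005,1],[0,-0.1,8,-0.001,-0.0017,0.005,1],[0,-0.1,10,-0.001,-0.0017,0.005,1],[0,-0.1,11.5,-0.001,-0.0017,0.005,1],[0,-0.1,12.3,-0.001,-0.0017,0.005,1],[0,-0.1,12.3,-0.001,-0.0017,0.005,1],[0,-0.1,12.3,-0.001,-0.0017,0.005,1]]
  ]
}}

```text
time_s: 3.38
ee_pos: [0.4453, -0.2636, 0.134]
eef_rot: [-3.141, -0.0, -1.189]
force: [-0.0, 0.7, 0.9]
grip_width: 0.0942
```

```bash
python3 -c "
from g import *
go([.4445,-.2635,.1335],-1.19)
c=cam('wrist'); s=cam('side')['frame']
cv2.imwrite('pics/w2.png',np.hstack([cv2.resize(c['frame'][100:300,130:380],(500,400),interpolation=2),cv2.resize(s[150:270,200:290],(300,400),interpolation=2)]))"
```

```text
t 3.3833 ee [ 0.4453 -0.2636  0.134 ] rot [-3.1414e+00 -4.0000e-04 -1.1885e+00] F [-0.01  0.68  0.92] w 0.0942
row cm [-0.04, 0.07, 0.05] turn [-0.0002, -0.0004, 0.0015]
```

View pics/w2.png

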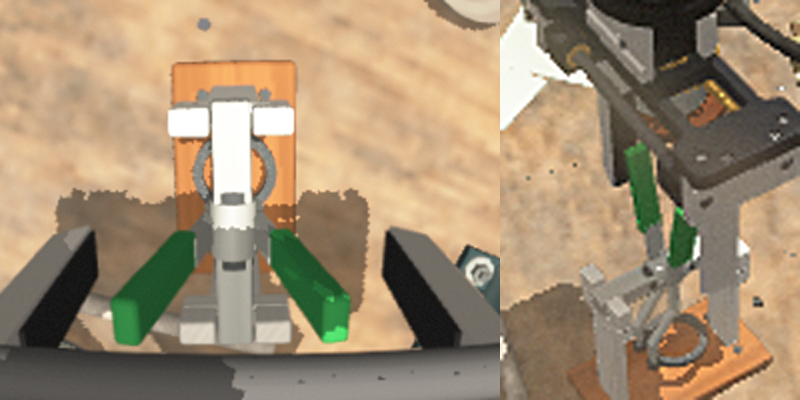

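Both fingers straddle the handles. In the crop, the handle mid is at about column 231, and the fingers' mid looks to be around 241. I'll compare that with the projected tool axis.

```bash
python3 -c "
from g import *
from m import mask,blobs
c=cam('wrist'); o=ctrl.get_obs(); A=R.from_euler('xyz',o['eef_rot'])
print(c['cx'],c['cy'])
for s in(-.047,0,.047):
  for z in(.0,-.047): print(s,z,proj(c,o['ee_pos']+A.apply([s,0,z])))
g=blobs(mask(c['frame'],(45,150,150),(80,255,255),(180,200,320,285)),20);print(g)
for q in g:
  for z in(.181,): p=onz(c,*q[1],z);print(p,(A.inv().apply(p-o['ee_pos'])*1e3).round(1))
m=mask(c['frame'],(0,0,150),(180,40,255),(200,140,290,275))
for v in (155,165,170,180,190):
  x=np.where(m[v]>0)[0]
  if len(x): p=onz(c,(x[0]+x[-1])/2,v,.106);print(v,x[0],x[-1],(A.inv().apply(p-o['ee_pos'])*1e3).round(1))
"
```

```text
249.57284747437805 189.55807068184598
-0.047 0.0 [176.55890276 228.17586921]
-0.047 -0.047 [156.13155264 260.81199128]
0 0.0 [248.17304581 228.99466008]
0 -0.047 [247.78015749 263.25277308]
0.047 0.0 [319.93343442 228.2844631 ]
0.047 -0.047 [339.73387862 261.03664576]
[(np.int32(71), [296.83, 266.21], [291, 262, 12, 8])]
[ 0.45250655 -0.287612    0.181     ] [ 24.7   2.2 -46.8]
155 214 275 [ -2.7 -44.1  28.2]
165 214 275 [ -2.7 -37.   28.2]
170 236 254 [ -2.3 -33.4  28.2]
180 236 262 [  0.5 -26.2  28.2]
190 227 254 [ -5.6 -18.9  28.2]
```

Emit:
{"name": "play_rows", "arguments": {
  "steps": [
    [[-0.25,0.12,0,0,0,0,1],[-0.25,0.12,0,0,0,0,0.75],[-0.25,0.12,0,0,0,0,0.6],[-0.25,0.12,0,0,0,0,0.57],[-0.25,0.12,0,0,0,0,0.57],[-0.25,0.12,0,0,0,0,0.57],[-0.25,0.12,0,0,0,0,0.57]]
  ],
  "force": 25
}}

```text
time_s: 4.22
ee_pos: [0.4434, -0.2621, 0.1343]
eef_rot: [-3.141, -0.001, -1.189]
force: [0.2, 0.5, 2.3]
grip_width: 0.0576
```

```bash
python3 -c "
from g import *
go([.4445,-.2635,.1335],-1.19)
c=cam('wrist')
cv2.imwrite('pics/w3.png',cv2.resize(c['frame'][140:300,150:350],(800,640),interpolation=2)[:600])"
```

```text
t 4.2167 ee [ 0.4434 -0.2621  0.1343] rot [-3.1407e+00 -1.2000e-03 -1.1890e+00] F [0.2  0.48 2.3 ] w 0.0576
row cm [0.17, -0.05, 0.08] turn [-0.0008, -0.0012, 0.001]
```

View pics/w3.png

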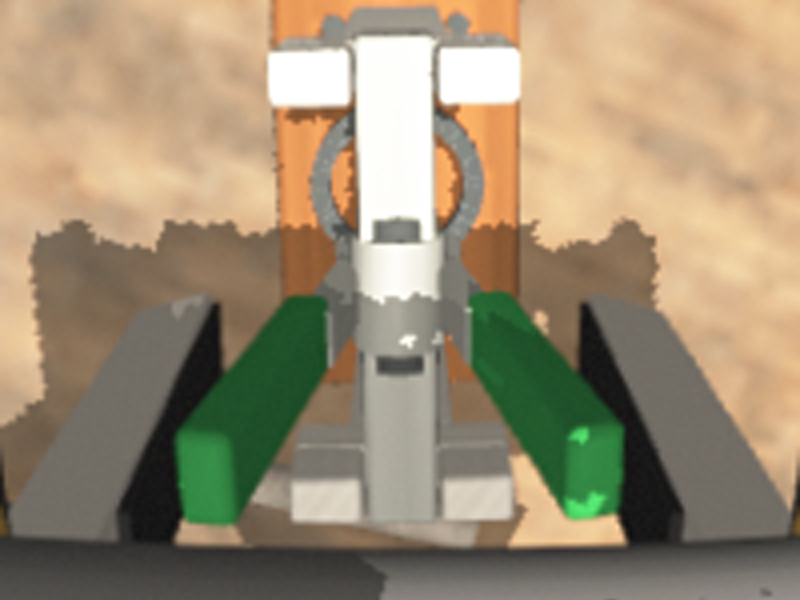

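Now centred: the finger edges at columns 219 and 582 have their mid at 400, the handle mid is 400 and the bar 397. Squeeze.

Emit:
{"name": "play_rows", "arguments": {
  "steps": [
    [[0,0,0,0,0,0,0.5],[0,0,0,0,0,0,0.45],[0,0,0,0,0,0,0.4],[0,0,0,0,0,0,0.35],[0,0,0,0,0,0,0.3],[0,0,0,0,0,0,0.2],[0,0,0,0,0,0,0],[0,0,0,0,0,0,0],[0,0,0,0,0,0,0],[0,0,0,0,0,0,0],[0,0,0,0,0,0,0],[0,0,0,0,0,0,0]]
  ],
  "force": 28
}}

```text
time_s: 5.27
ee_pos: [0.4436, -0.262, 0.1351]
eef_rot: [-3.14, -0.002, -1.189]
force: [-2.3, 2.0, 12.0]
grip_width: 0.0283
```

Emit:
{"name": "play_rows", "arguments": {
  "steps": [
    [[0,0,-0.5,0,0,0,0],[0,0,-1,0,0,0,0],[0,0,-1.5,0,0,0,0],[0,0,-2,0,0,0,0],[0,0,-2.5,0,0,0,0],[0,0,-3,0,0,0,0],[0,0,-3.5,0,0,0,0],[0,0,-4,0,0,0,0],[0,0,-5,0,0,0,0],[0,0,-6,0,0,0,0],[0,0,-8,0,0,0,0],[0,0,-10,0,0,0,0],[0,0,-11,0,0,0,0],[0,0,-11,0,0,0,0],[0,0,-11,0,0,0,0],[0,0,-11,0,0,0,0]]
  ]
}}

```text
time_s: 6.6
ee_pos: [0.4431, -0.2617, 0.244]
eef_rot: [-3.141, -0.0, -1.189]
force: [0.3, 0.2, -3.7]
grip_width: 0.0282
```

```bash
python3 -c "
from g import *
go([.484,-.0165,.245],-1.19)
c=cam('wrist'); s=cam('side')['frame']
cv2.imwrite('pics/w4.png',np.hstack([cv2.resize(c['frame'][100:300,130:380],(500,400),interpolation=2),cv2.resize(s[110:290,180:315],(300,400),interpolation=2)]))"
```

```text
t 6.6 ee [ 0.4431 -0.2617  0.244 ] rot [-3.1410e+00 -4.0000e-04 -1.1888e+00] F [ 0.25  0.25 -3.72] w 0.0282
row cm [-21.23, -12.94, -0.1] turn [-0.0006, -0.0004, 0.0012]
```

View pics/w4.png

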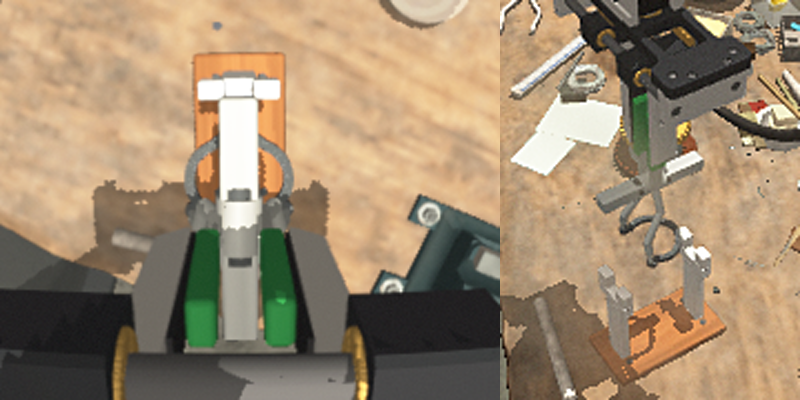

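The pliers are lifted clear and squeezed (width 28 mm, weight about 3.7 N), with the ring visibly spread at crop (240,175) and the stand empty. Next I'll move above the roll.

Emit:
{"name": "play_rows", "arguments": {
  "steps": [
    [[-2,-1.2,0,0,0,0,0],[-4,-2.4,0,0,0,0,0],[-6.4,-3.9,0,0,0,0,0],[-8.5,-5.2,0,0,0,0,0],[-10.6,-6.5,0,0,0,0,0],[-12.8,-7.8,0,0,0,0,0],[-15,-9.1,0,0,0,0,0],[-17,-10.4,0,0,0,0,0],[-19,-11.6,0,0,0,0,0],[-20.3,-12.4,0,0,0,0,0],[-21.2,-12.95,0,0,0,0,0],[-21.2,-12.95,0,0,0,0,0],[-21.2,-12.95,0,0,0,0,0],[-21.2,-12.95,0,0,0,0,0]]
  ]
}}

```text
time_s: 7.87
ee_pos: [0.4841, -0.0174, 0.2438]
eef_rot: [3.142, -0.0, -1.189]
force: [0.5, -0.3, -2.7]
grip_width: 0.0281
```

```bash
cat > v.py <<'E'
import sys
from g import *
go([.484,-.0165,.195],-1.19)
t,s,w=cam('top'),cam('side'),cam('wrist')
o=ctrl.get_obs()['ee_pos']
for c in(t,s,w): print(c['n'],'shaftend',proj(c,[.484,-.0165,.08]).round(1),'origin',proj(c,[o[0],o[1],o[2]-.107]).round(1),'cx',c['cx'])
k=sys.argv[1]
for c in(t,s,w): cv2.imwrite(f'pics/{k}{c["n"]}.png',c['frame'])
a=proj(s,[.484,-.0165,.1]).astype(int); 
S=s['frame'][a[1]-60:a[1]+60,a[0]-40:a[0]+40]; W=w['frame'][110:260,200:300]
print('side crop origin',a-[40,60])
cv2.imwrite(f'pics/{k}.png',np.hstack([cv2.resize(S,(400,600),interpolation=2),cv2.resize(W,(400,600),interpolation=2)]))
E
python3 v.py v5
```

```text
t 7.8667 ee [ 0.4841 -0.0174  0.2438] rot [ 3.1416e+00 -2.0000e-04 -1.1893e+00] F [ 0.49 -0.34 -2.66] w 0.0281
row cm [-0.09, -0.02, 4.88] turn [0.0, -0.0002, 0.0007]
top shaftend [215.3 181.9] origin [212.8 175.9] cx 261.98349067286307
side shaftend [248.9 155.4] origin [248.4 136.7] cx 263.42204495283715
wrist shaftend [248.  177.7] origin [248.6 189.4] cx 249.57284747437805
side crop origin [208  88]
```

View pics/v5.png

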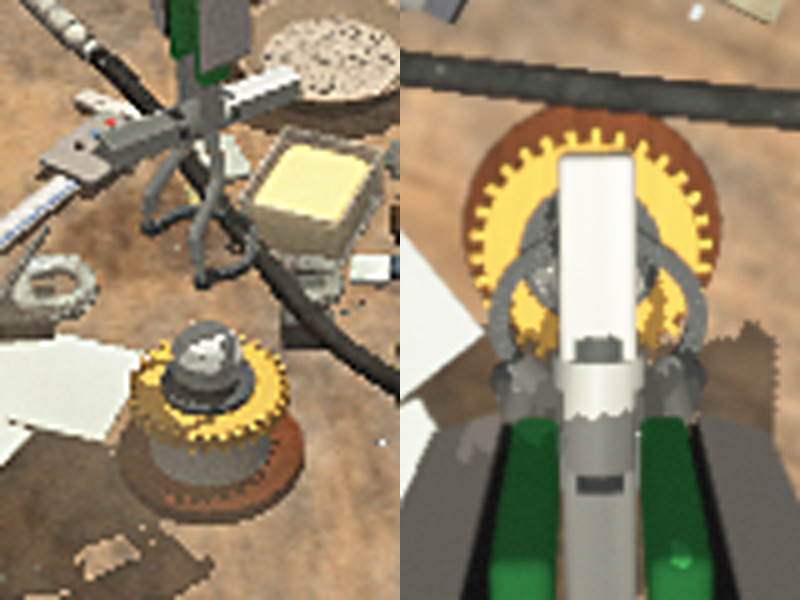

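```bash
cat > r.py <<'E'
from g import *
from m import mask
def run(zo,w,im,px):
    o=ctrl.get_obs(); e=o['ee_pos']; A=R.from_euler('xyz',o['eef_rot']); L=lambda p:(A.inv().apply(p-e)*1e3).round(1)
    b=mask(im,(15,130,100),(32,255,255),(210,110,300,215)); p=cv2.findNonZero(b)[:,0].astype(float)
    q=np.array([onz(w,*i,.05)[:2] for i in p]); c=cv2.minEnclosingCircle((q*1e3).astype(np.float32)); print('gear',c); print('gear local',L(np.r_[np.array(c[0])/1e3,.05]))
    for n,(u,v),z in px: print(n,L(onz(w,u,v,zo+z)))
if __name__=='__main__':
    w=cam('wrist'); im=w['frame']; f=lambda u,v:(200+(u-400)/4,110+v/4)
    zo=ctrl.get_obs()['ee_pos'][2]-.107
    run(zo,w,im,[('barfar',f(597,154),.078),('ringL',f(490,315),.002),('ringR',f(706,310),.002),('eyeL',f(508,380),.004),('eyeR',f(683,375),.004)])
    s=cam('side'); e=ctrl.get_obs()['ee_pos']; d=np.array([.93,.37,0]);n=np.array([-.37,.93,0]);O=np.array([e[0],e[1],zo])
    for k,p in(('barfar top',O+.048*d+[0,0,.078]),('barnear top',O-.048*d+[0,0,.078]),('eyeR',O-.018*d-.012*n+[0,0,.002]),('ringfar',O+.02*d+[0,0,.002]),('shaftend',np.array([.484,-.0165,.08]))): print(k,((proj(s,p)-[208,88])*5).round())
E
python3 r.py
```

```text
gear ((485.1004638671875, -15.123872756958008), 39.449485778808594)
gear local [ -1.5  -1.5 194. ]
barfar [  0.7 -48.5  29. ]
ringL [-25.7  -1.1 105. ]
ringR [ 27.4  -2.4 105. ]
eyeL [-21.4  14.9 103. ]
eyeR [ 21.9  13.6 103. ]
barfar top [290.  67.]
barnear top [100. 137.]
eyeR [181. 267.]
ringfar [239. 224.]
shaftend [204. 337.]
```

Emit:
{"name": "play_rows", "arguments": {
  "steps": [
    [[-0.17,-0.1,0.7,0,0,0,0],[-0.17,-0.1,1.5,0,0,0,0],[-0.17,-0.1,2.3,0,0,0,0],[-0.17,-0.1,3,0,0,0,0],[-0.17,-0.1,3.7,0,0,0,0],[-0.17,-0.1,4.3,0,0,0,0],[-0.17,-0.1,4.7,0,0,0,0],[-0.17,-0.1,4.7,0,0,0,0],[-0.17,-0.1,4.7,0,0,0,0],[-0.17,-0.1,4.7,0,0,0,0]]
  ]
}}

```text
time_s: 9.05
ee_pos: [0.4847, -0.0151, 0.1974]
eef_rot: [-3.141, -0.0, -1.189]
force: [0.4, -0.1, -3.0]
grip_width: 0.028
```

```bash
python3 v.py v6; python3 r.py
```

```text
t 9.05 ee [ 0.4847 -0.0151  0.1974] rot [-3.1406e+00 -5.0000e-04 -1.1893e+00] F [ 0.41 -0.09 -2.99] w 0.028
row cm [0.1, 0.12, 0.24] turn [-0.001, -0.0005, 0.0007]
top shaftend [215.3 181.9] origin [214.2 180.5] cx 261.98349067286307
side shaftend [248.9 155.4] origin [249.  151.6] cx 263.42204495283715
wrist shaftend [249.7 188.2] origin [248.6 189.6] cx 249.57284747437805
side crop origin [208  88]
gear ((485.067626953125, -14.598591804504395), 39.16077423095703)
gear local [ -0.3  -0.6 147.2]
barfar [  0.6 -48.6  29. ]
ringL [-25.8  -1.2 105. ]
ringR [ 27.3  -2.5 105. ]
eyeL [-21.5  14.9 103. ]
eyeR [ 21.8  13.6 103. ]
barfar top [290. 150.]
barnear top [106. 221.]
eyeR [185. 343.]
ringfar [241. 300.]
shaftend [204. 337.]
```

View pics/v6.png

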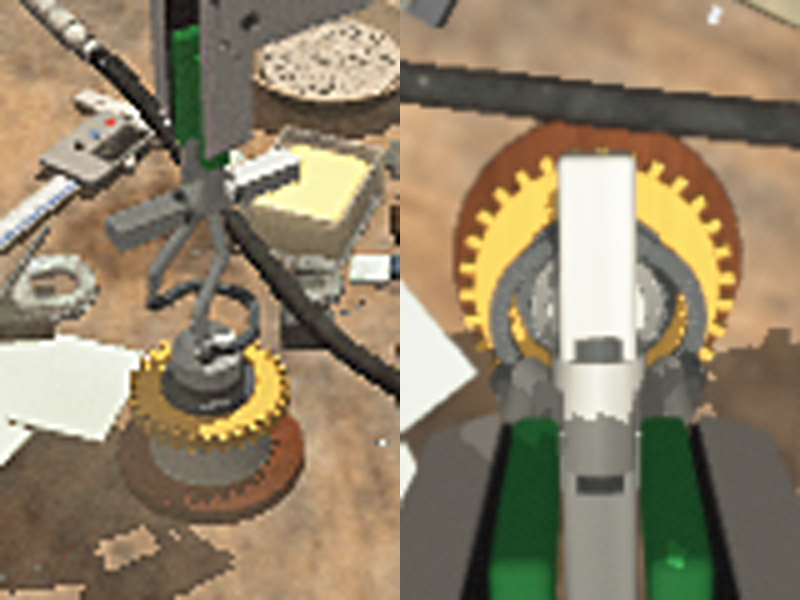

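```bash
python3 -c "
from g import *
from m import mask
s=cam('side'); e=ctrl.get_obs()['ee_pos']; a=np.linspace(0,2*np.pi,90)
P=np.array([proj(s,[e[0]+.039*np.cos(t),e[1]+.039*np.sin(t),.05]) for t in a]); print('pred',P.min(0),P.max(0),(P.min(0)+P.max(0))/2)
m=mask(s['frame'],(15,120,110),(32,255,255),(228,148,272,182)); x,y,w,h=cv2.boundingRect(cv2.findNonZero(m)); print('obs',x,y,x+w-1,y+h-1,x+w/2-.5)
print('bar top mid pred',proj(s,[e[0],e[1],e[2]-.029]),'ends',[proj(s,e+np.array([q*.93,q*.37,-.029])) for q in(-.048,.048)])
b=s['frame'][118:136,225:272].copy(); cv2.imwrite('pics/bar.png',cv2.resize(b,None,fx=16,fy=16,interpolation=0))
"
```

```text
pred [233.11500407 153.88485646] [265.56033442 175.55147125] [249.33766924 164.71816386]
obs 234 156 265 178 249.5
bar top mid pred [247.97996757 125.06916591] ends [array([229.2864282 , 132.30493175]), array([266.07357446, 118.06561779])]
```

View pics/bar.png

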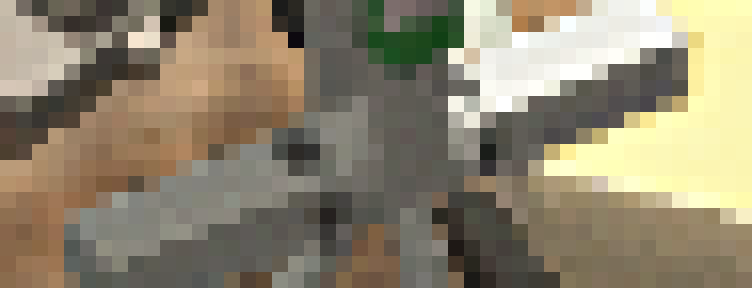

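Both views agree to about 1 mm: the bar mid is at the predicted axis in the side view, and ring and shaft are concentric in the wrist view. Next is a slow descent, watching the forces.

Emit:
{"name": "play_rows", "arguments": {
  "steps": [
    [[0,0,0.3,0,0,0,0],[0,0,0.6,0,0,0,0],[0,0,0.8,0,0,0,0],[0,0,1.0,0,0,0,0],[0,0,1.2,0,0,0,0],[0,0,1.4,0,0,0,0],[0,0,1.6,0,0,0,0],[0,0,1.8,0,0,0,0],[0,0,1.8,0,0,0,0]]
  ]
}}

```text
time_s: 10.3
ee_pos: [0.4844, -0.0151, 0.1787]
eef_rot: [-3.142, 0.0, -1.189]
force: [-0.2, -0.3, -3.6]
grip_width: 0.0283
```

Emit:
{"name": "play_rows", "arguments": {
  "steps": [
    [[0,0,0.15,0,0,0,0],[0,0,0.3,0,0,0,0],[0,0,0.45,0,0,0,0],[0,0,0.6,0,0,0,0],[0,0,0.7,0,0,0,0],[0,0,0.8,0,0,0,0],[0,0,0.8,0,0,0,0]]
  ]
}}

```text
time_s: 10.88
ee_pos: [0.4843, -0.015, 0.1705]
eef_rot: [3.141, 0.0, -1.189]
force: [-0.8, -0.1, -3.0]
grip_width: 0.0283
```

```bash
python3 v.py v7|head -2
```

```text
t 10.8833 ee [ 0.4843 -0.015   0.1705] rot [ 3.1414e+00  2.0000e-04 -1.1893e+00] F [-0.83 -0.08 -3.  ] w 0.0283
row cm [0.12, 0.09, -2.45] turn [0.0002, 0.0002, 0.0007]
```

View pics/v7.png

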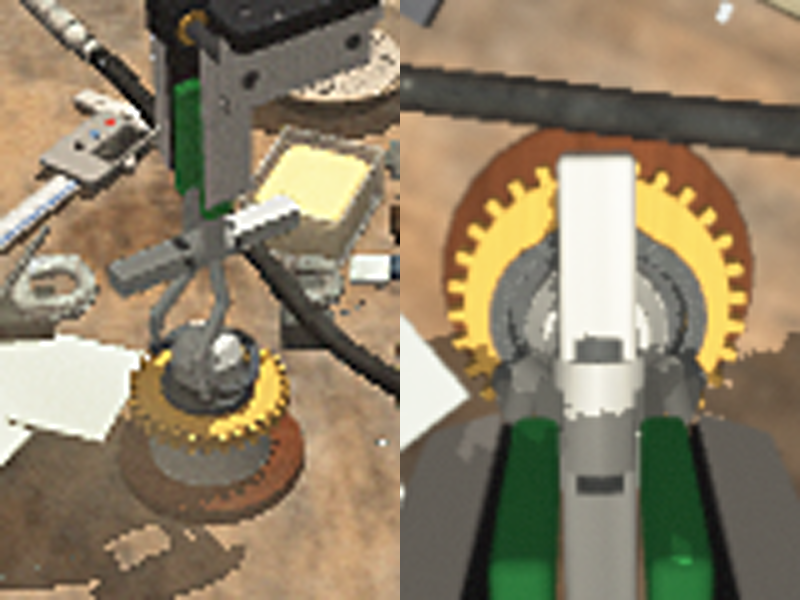

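The ring is around the shaft, with the cone seen inside it at crop (600,315), and there are no side forces. I'll continue the last ~9 mm in small steps until it touches.

Emit:
{"name": "play_rows", "arguments": {
  "steps": [
    [[0,0,0.15,0,0,0,0],[0,0,0.3,0,0,0,0],[0,0,0.4,0,0,0,0],[0,0,0.5,0,0,0,0],[0,0,0.6,0,0,0,0],[0,0,0.65,0,0,0,0],[0,0,0.7,0,0,0,0],[0,0,0.7,0,0,0,0]]
  ]
}}

```text
time_s: 11.7
ee_pos: [0.4844, -0.015, 0.1636]
eef_rot: [-3.142, 0.0, -1.189]
force: [1.3, -0.3, -2.6]
grip_width: 0.0284
```

Emit:
{"name": "play_rows", "arguments": {
  "steps": [
    [[0,0,0.05,0,0,0,0],[0,0,0.1,0,0,0,0],[0,0,0.1,0,0,0,0]]
  ]
}}

```text
time_s: 11.95
ee_pos: [0.4844, -0.0151, 0.1626]
eef_rot: [3.142, 0.0, -1.189]
force: [-0.4, -1.0, -3.6]
grip_width: 0.0283
```

Emit:
{"name": "play_rows", "arguments": {
  "steps": [
    [[0,0,0.05,0,0,0,0],[0,0,0.1,0,0,0,0],[0,0,0.1,0,0,0,0]]
  ]
}}

```text
time_s: 12.2
ee_pos: [0.4843, -0.0151, 0.1614]
eef_rot: [3.141, 0.0, -1.189]
force: [0.0, -0.4, -3.7]
grip_width: 0.0283
```

Emit:
{"name": "play_rows", "arguments": {
  "steps": [
    [[0,0,0.05,0,0,0,0],[0,0,0.05,0,0,0,0],[0,0,0.05,0,0,0,0]]
  ]
}}

```text
time_s: 12.45
ee_pos: [0.4845, -0.015, 0.1613]
eef_rot: [-3.141, -0.0, -1.189]
force: [-0.8, 0.6, 1.6]
grip_width: 0.0284
```

Contact: Fz rose about 5 N at the expected height (TCP 0.161). I'll hold briefly and check.

Emit:
{"name": "play_rows", "arguments": {
  "steps": [
    [[0,0,0,0,0,0,0],[0,0,0,0,0,0,0],[0,0,0,0,0,0,0],[0,0,0,0,0,0,0]]
  ]
}}

```text
time_s: 12.78
ee_pos: [0.4845, -0.015, 0.1613]
eef_rot: [-3.141, -0.0, -1.189]
force: [-1.1, 1.0, 0.8]
grip_width: 0.0284
```

```bash
python3 v.py v8|head -2; python3 r.py | head -2
```

```text
t 12.7833 ee [ 0.4845 -0.015   0.1613] rot [-3.1412e+00 -1.0000e-04 -1.1892e+00] F [-1.06  0.97  0.77] w 0.0284
row cm [0.12, 0.1, -3.37] turn [-0.0004, -0.0001, 0.0008]
gear ((485.024169921875, -14.822169303894043), 38.9983024597168)
gear local [  0.   -0.5 111.3]
```

```bash
python3 -c "
from station import ctrl
print(ctrl.hand_in()); o=ctrl.get_obs(); print(o['ee_pos'],o['force'],o['grip_width'])"
```

```text
the job is handed in; nothing more can be done
None
the job is handed in; nothing more can be done
```

I squeezed the pliers centred at 28 N, lifted them straight out of the stand, and lowered the spread ring over the roll's shaft until it met the collar. I handed the job in at about 13 s; the hand-in gave no verdict.

**Last checks:**
- **Height:** the ring touched at TCP z = 0.161 m, the height expected for the collar. It rests there with about 4–5 N.
- **Squeeze:** the finger opening is 28.4 mm, which means the handles are fully squeezed.
- **Centring:** the roll's axis is within about 0.5 mm of the pliers' axis in the wrist view. Side forces are about 1 N or less.
- **Bystanders:** the path kept away from the lamp, tube and loupe, but I did not re-measure their positions.

**Disagreements and limits:**
- The top, side and wrist views differed from one another by 1–4 mm. I used wrist-view comparisons, the fingers and the contact to settle the position.
- The final picture could not be viewed because the 12-picture limit was reached. The last centring check is therefore numerical only; the last view, about 9 mm higher, showed the ring round the shaft.

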